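# Check the spring pilot of the middle crimping die

## Task

We are about to crimp the middle size of ring, so check that the spring pilot of its die is not sticking: on the wooden die board, press the pilot pin of the middle-sized die down lightly with your fingertips, a good half of its 12 mm travel, let it spring back up, and draw your hand clear. Do not grip or lift anything, and leave the other two dies, the rings, the pipe, the shade and the press untouched.

Things in the scene. Friction and masses are not known exactly. Their poses are not given: they have to be found in the camera images.
- board: dark wooden die board, fixed, 100 x 300 x 32 mm, with three holes 95 mm apart in a row along its long side (its y axis), a die in each; the three sizes may stand in any order. Origin: centre of its underside, on the cart top (z = 0)
- die_s: the smallest of the three steel press dies that stand in the die board: a round cup 34 mm in outer diameter and 22 mm tall, with a nest 24 mm wide and 8 mm deep in its top, on a 24 mm shank that drops loosely into a hole of the board. Loose, can be lifted out. Origin: on its axis, at the underside of the cup (= the board's top face, 32 mm above the cart); z up
- pilot_s_top (a point): centre of the flat top of the smallest die's spring pilot: a plain steel pin 11 mm in diameter with a 3 mm bevelled edge, in the middle of the nest; when up, its top stands 16 mm above the cup's rim (70 mm above the cart). The point goes down with the pin
- pilot_s (a joint): travel of the smallest die's pilot, in m: 0 = fully up, grows as it is pressed straight down, stop at 0.012. It starts to move at about 2 N, takes about 4 N at 5 mm and 7 N at the stop, and springs back up when let go
- die_m: the middle-sized of the three steel press dies that stand in the die board: a round cup 50 mm in outer diameter and 22 mm tall, with a nest 40 mm wide and 8 mm deep in its top, on a 24 mm shank that drops loosely into a hole of the board. Loose, can be lifted out. Origin: on its axis, at the underside of the cup (= the board's top face, 32 mm above the cart); z up
- pilot_m_top (a point): centre of the flat top of the middle-sized die's spring pilot: a plain steel pin 22 mm in diameter with a 3 mm bevelled edge, in the middle of the nest; when up, its top stands 16 mm above the cup's rim (70 mm above the cart). The point goes down with the pin
- pilot_m (a joint): travel of the middle-sized die's pilot, in m: 0 = fully up, grows as it is pressed straight down, stop at 0.012. It starts to move at about 2 N, takes about 4 N at 5 mm and 7 N at the stop, and springs back up when let go
- die_l: the largest of the three steel press dies that stand in the die board: a round cup 70 mm in outer diameter and 22 mm tall, with a nest 60 mm wide and 8 mm deep in its top, on a 24 mm shank that drops loosely into a hole of the board. Loose, can be lifted out. Origin: on its axis, at the underside of the cup (= the board's top face, 32 mm above the cart); z up
- pilot_l_top (a point): centre of the flat top of the largest die's spring pilot: a plain steel pin 34 mm in diameter with a 3 mm bevelled edge, in the middle of the nest; when up, its top stands 16 mm above the cup's rim (70 mm above the cart). The point goes down with the pin
- pilot_l (a joint): travel of the largest die's pilot, in m: 0 = fully up, grows as it is pressed straight down, stop at 0.012. It starts to move at about 2 N, takes about 4 N at 5 mm and 7 N at the stop, and springs back up when let go
- ring_s: small loose brass crimp ring lying flat on the cart, 22 mm outside, 12 mm inside, 10 mm high. Origin: centre of its underside
- ring_m: middle-sized loose brass crimp ring lying flat on the cart, 38 mm outside, 23 mm inside, 10 mm high. Origin: centre of its underside
- ring_l: large loose brass crimp ring lying flat on the cart, 58 mm outside, 36 mm inside, 12 mm high. Origin: centre of its underside
- pipe: loose brass threaded lamp pipe, 200 mm long, 10 mm in diameter, lying along its x axis on two 17 mm hexagonal lock nuts. Origin: under its middle, on the cart
- shade: loose hexagonal lamp shade of yellow glass panes in brass strips with a brass cap, about 115 mm across the corners, 146 mm tall, standing upright. Origin: centre of its underside
- press: fixed green cast lever press, base 260 x 130 mm, head 365 mm high, its front to its -x; the raised arm, about 400 mm long with a black ball at the end, slopes up and forward to about 630 mm above the cart. A spring holds the arm up. Origin: centre of its underside
Not all that is in view belongs to the job. What is shaped like the die_m but green or yellow is not meant.

How it is judged:
By the outcome, as a careful person would: the job done as asked, in the order asked, and still so for the second after the job is handed in, with the robot touching nothing.
It also fails if it takes over 32 s, if anything falls off the work surface, if the arm or the gripper's body presses on something with over 40 N, if the wrist force passes 120 N, or if a joint passes its speed limit or range.

## Robot

A 6-joint arm with a two-finger parallel gripper is mounted at the origin on the work surface. World frame = base frame: x ahead of the robot, y to its left, z up, the work surface at z = 0. Lengths are in m, angles in rad, forces in N, time in s.
With the tool pointing down it reaches from about 0.325 to 0.75 m from the base axis. Payload 7.6 kg.
Tool frame: the origin (TCP) lies between the finger pads; the fingertips stand 17 mm ahead of it and the grasp point (between the pads) lies 2 mm behind it; z points along the fingers, y is the line along which they close (so a half turn about z gives the same grasp; the last joint's range is limited). The gripper opens to 85 mm and grips with 20 to 120 N. Pads are 22 mm wide; open, the fingers measure 114 mm over their backs; the gripper's body (76 mm by 85 mm) begins 54 mm behind the grasp point. The pads swing forward as they close: fully open they stand 13 mm farther back than shut.
Start: joints at [-1.398, 0.052, 1.401, -0, 1.689, -0.07], TCP at [0.126, -0.51, 0.248] pointing down, gripper open.
Joint ranges: [-2.9, 2.9], [-0.91, 2.17], [0.12, 2.37], [-1.06, 4.2], [0.26, 2.73], [-2.93, 2.93]. Speed limits (rad/s): [2.57, 2.57, 3.01, 3.14, 3.14, 3.14].

## Interface

Orientations are given as [roll, pitch, yaw] about the fixed x, y, z axes, in that order (R = Rz(yaw) Ry(pitch) Rx(roll)).
In Python, from cell import bot, viewer gives the robot as it stands. The module is installed in compiled form; this text tells all that it offers.
- The arm moves only by the tool drive_tool, never from a script. Its argument "deltas" is a list of rows, each a list of 7 numbers: the shift along the tool's x, y, z in units of 1000 mm (1.0 is 1000 mm), then the turn, a rotation vector about the tool's x, y, z in units of 0.5 rad (1.0 is 0.5 rad), then the finger opening in mm, from 0 to 85.4. In form: [[dx, dy, dz, rx, ry, rz, hand], ...]. A call has exactly 10 rows; each row is the pose to reach, as a shift and turn from the pose commanded when the call began, along the tool's axes at that moment; what a row does not reach only later rows make up. A row lasts 1/8 s, in which the tool goes at most 62.5 mm and 10.7 degrees, less where a joint would pass 70% of its speed; a pose out of reach is approached as far as the arm can. A call with a number of a shift or a turn outside -1 to 1 is refused whole. A call with a gripper value outside its range is refused whole. The fingers move at their own pace and stop on an object; "squeeze" is the grip in N (left out, the last holds). Time passes only in rows, so rows that repeat a pose let the fingers close, or fill a call up. It gives the time, the measured TCP pose, the force, the opening and the grip force at its end, in the units of the state.
- bot.read_state(): the state, without advancing time (a new reading comes with each control period).
- viewer.camera(name): name is "side" or "top" or "wrist"; returns a dict with "image" (384x512x3 uint8, red, green, blue), "intrinsics" (3x3 intrinsics, pixels), "R" (3x3) and "t" (3): a world point X has camera coordinates R X + t. Camera axes: x right, y down, z forward; pixel columns grow to the right and rows downward; lengths in m; the calibration is good to about 2 mm. A picture is of the moment at which its call begins. There is no depth.
- bot.hand_in(): hands the job in; it is judged then, once.
The state is a dict: "time_s": time; "q": joint angles; "joint_velocities": joint speeds; "joint_efforts": joint torques, N m; "eef_pos": TCP position; "eef_rot": TCP orientation; "wrist_force": force on the tool from outside, world axes, zero at the start; "ft_torque": the same for the moment, N m; "gripper_width": opening from 0.0 (shut) to 1.0 (fully open); "finger_force": force on a finger pad.
Only numpy, scipy, OpenCV 4.12 (cv2) and the standard library are available. Lean on these libraries where they do the work, as an engineer would, in place of code of your own. Each camera call takes 0.05 s, during which the arm holds its last target. There are 200 camera calls.

## Working session

There is one attempt and no reset: what is moved stays moved. The work goes in short steps, Python scripts to look and compute and a tool call to move; the robot and the scene stay as the last step left them, time stands still between calls to the robot, and variables do not carry over. Pictures are saved under pics/ and viewed, at most 10 in all, crops included, and the job is handed in when it is done.

Besides the shell and the picture viewer there is one more tool, called after "Emit:" in YAML: its name, and indented under it one key for each argument. drive_tool: Moves the arm, as the interface text tells. Shifts and turns lie within -1 to 1; 1 stands for 1000 mm of shift or 0.5 rad of turn. Its arguments: {"type":"object","properties":{"deltas":{"type":"array"},"squeeze":{"type":"number"}},"required":["deltas"]}

```bash
mkdir -p pics; cat > h.py <<'E'
import numpy as np,cv2
from cell import bot,viewer
def ray(c,u,v,z):
    d=c["R"].T@np.linalg.inv(c["intrinsics"])@np.array([u,v,1.]); o=-c["R"].T@c["t"]
    return o+d*(z-o[2])/d[2]
def proj(c,X):
    p=c["intrinsics"]@(c["R"]@np.array(X)+c["t"]); return p[:2]/p[2]
def shot(n,f):
    c=viewer.camera(n); cv2.imwrite(f"pics/{f}.png",c["image"][:,:,::-1]); 
    import pickle; pickle.dump(c,open(f"pics/{f}.pkl","wb")); return c
E
python3 - <<'E'
from h import *
a=[shot(n,n+"0") for n in("top","side")]
for c in a: print(-c["R"].T@c["t"], c["R"][2])
cv2.imwrite("pics/both.png",cv2.resize(np.hstack([c["image"] for c in a])[:,:,::-1],(800,300)))
s=bot.read_state();print(s["eef_pos"],s["eef_rot"],s["time_s"],s["wrist_force"])
E
```

```text
[ 0.49965345 -0.08097504  1.30627602] [ 0.08230584  0.01616353 -0.99647604]
[0.12890147 0.43899375 0.8968165 ] [ 0.4301647  -0.48773525 -0.75965298]
[ 0.12617924 -0.50935423  0.24756302] [-3.14017505e+00 -8.63668532e-05  2.42774725e-01] 0.1 [ 0.0074544  -0.02401872  0.05542708]
```

View pics/top0.png

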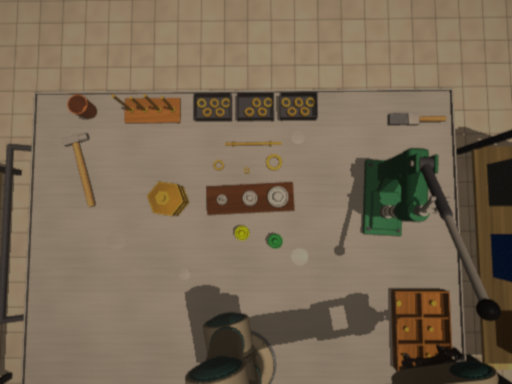

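View pics/side0.png

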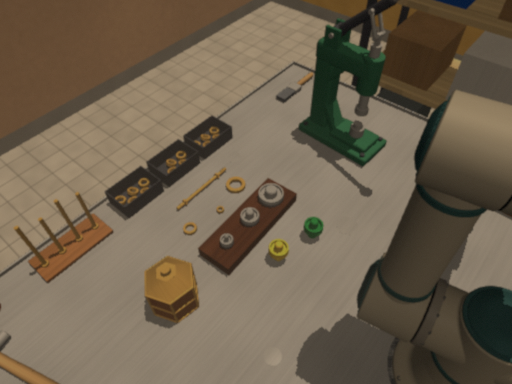

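Top view: the board holds three steel dies, at about (222,199), (250,198) and (278,197), small to large. The look-alikes are a yellow die (242,232) and a green one (274,240), both off the board. The steel die at (250,198), side view (249,216), is my choice; I'll check it in a crop.

```bash
python3 - <<'E'
import pickle
from h import *
T=pickle.load(open("pics/top0.pkl","rb"));S=pickle.load(open("pics/side0.pkl","rb"))
a=cv2.resize(T["image"][175:220,200:300],None,fx=8,fy=8,interpolation=cv2.INTER_CUBIC)[:,:,::-1][:, :800]
b=cv2.resize(S["image"][175:250,210:300],(288,240),interpolation=cv2.INTER_CUBIC)[:,:,::-1]
im=np.zeros((600,800,3),np.uint8); im[:360]=a; im[360:,:288]=b; 
cv2.imwrite("pics/crop.png",im)
# cups: grey (low saturation) within the board, top view, rim plane z=.054
for nm,c,(r0,r1,c0,c1) in(("top",T,(180,216,206,296)),("side",S,(175,265,200,300))):
    hsv=cv2.cvtColor(c["image"],cv2.COLOR_RGB2HSV); br=((hsv[...,1]>90)&(hsv[...,2]<130)).astype(np.uint8)
    m=np.zeros_like(br); m[r0:r1,c0:c1]=br[r0:r1,c0:c1]
    cs,_=cv2.findContours(m,0,2); k=max(cs,key=cv2.contourArea)
    box=cv2.boxPoints(cv2.minAreaRect(k)); P=np.array([ray(c,*p,.032) for p in box]);
    print(nm,"board corners",P[:,:2].round(3).tolist(),"centre",P.mean(0).round(4))
    ins=np.zeros_like(br); cv2.drawContours(ins,[k],-1,1,-1); g=((hsv[...,1]<75)&(ins>0)).astype(np.uint8)
    for q in cv2.findContours(g,0,2)[0]:
        if cv2.contourArea(q)>25:
            x,y,w,h=cv2.boundingRect(q); u,v=x+(w-1)/2,y+(h-1)/2
            print((x,y,w,h),ray(c,u,v,.054).round(4), "width mm",1000*np.linalg.norm(ray(c,x-.5,v,.054)-ray(c,x+w-.5,v,.054)).round(4))
E
```

```text
top board corners [[0.604, 0.123], [0.619, -0.178], [0.519, -0.182], [0.504, 0.117]] centre [ 0.5616 -0.0299  0.032 ]
(217, 195, 10, 9) [0.5573 0.0646 0.054 ] width mm 33.8
(243, 191, 14, 14) [ 0.5618 -0.0301  0.054 ] width mm 47.300000000000004
(267, 187, 21, 20) [ 0.5646 -0.1229  0.054 ] width mm 70.8
side board corners [[0.603, 0.128], [0.618, -0.207], [0.494, -0.174], [0.497, 0.14]] centre [ 0.5529 -0.0282  0.032 ]
(220, 234, 13, 14) [0.5526 0.0687 0.054 ] width mm 32.5
(240, 207, 19, 19) [ 0.5581 -0.0258  0.054 ] width mm 49.8
```

View pics/crop.png

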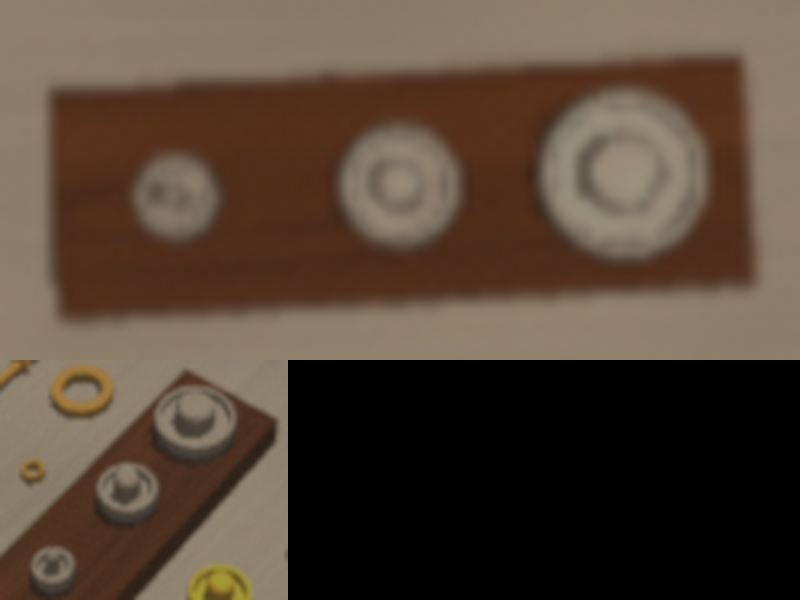

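The crop confirms it: the middle of the board holds a grey steel cup about 48–50 mm wide, with a pin in a nest. The other two measure 34 and 71 mm. I'll check clearance to the press lever and work out the moves.

```bash
python3 - <<'E'
import pickle
from h import *
from scipy.spatial.transform import Rotation as R
T=pickle.load(open("pics/top0.pkl","rb"))
print("ball",ray(T,487,310,.63),"lever mid",ray(T,455,230,.5),"base corner",ray(T,364,235,.0),ray(T,364,160,0))
# refine pin by top and side consistency
S=pickle.load(open("pics/side0.pkl","rb"))
for X in([.5617,-.030,.07],[.5617,-.030,.054]): print(proj(T,X),proj(S,X))
s=bot.read_state(); Rm=R.from_euler("xyz",s["eef_rot"]).as_matrix()
for z in(.20,.115): print(z,Rm.T@(np.array([.561,-.030,z])-s["eef_pos"]))
E
```

```text
ball [ 0.33243744 -0.47105007  0.63      ] lever mid [ 0.46736599 -0.48756053  0.5       ] base corner [ 0.43160329 -0.42542787  0.        ] [ 0.6944631 -0.4329735  0.       ]
[249.27802428 197.28949629] [248.86760682 210.58970184]
[249.47418913 197.52600611] [249.02752584 214.31290246]
0.2 [ 0.53730067 -0.36069959  0.0481208 ]
0.115 [ 0.53729332 -0.3605791   0.13312072]
```

Emit:
drive_tool:
  deltas:
    - [0.0275, -0.034, 0, 0, 0, 0, 0]
    - [0.055, -0.068, 0, 0, 0, 0, 0]
    - [0.0825, -0.102, 0, 0, 0, 0, 0]
    - [0.11, -0.136, 0, 0, 0, 0, 0]
    - [0.15, -0.16, 0, 0, 0, 0, 0]
    - [0.19, -0.185, 0, 0, 0, 0, 0]
    - [0.23, -0.21, 0, 0, 0, 0, 0]
    - [0.27, -0.235, 0, 0, 0, 0, 0]
    - [0.31, -0.258, 0, 0, 0, 0, 0]
    - [0.352, -0.282, 0, 0, 0, 0, 0]
  squeeze: 20

```text
time_s: 1.35
eef_pos: [0.4009, -0.1499, 0.2481]
eef_rot: [3.141, 0.0, 0.243]
wrist_force: [0.1, -1.5, -0.4]
gripper_width: -0.002
finger_force: 0.0
```

Emit:
drive_tool:
  deltas:
    - [0.046, -0.0195, 0, 0, 0, 0, 0]
    - [0.092, -0.039, 0, 0, 0, 0, 0]
    - [0.139, -0.0585, 0, 0, 0, 0, 0]
    - [0.185, -0.078, 0, 0, 0, 0, 0]
    - [0.185, -0.078, 0.03, 0, 0, 0, 0]
    - [0.185, -0.078, 0.06, 0, 0, 0, 0]
    - [0.185, -0.078, 0.09, 0, 0, 0, 0]
    - [0.185, -0.078, 0.12, 0, 0, 0, 0]
    - [0.185, -0.078, 0.133, 0, 0, 0, 0]
    - [0.185, -0.078, 0.133, 0, 0, 0, 0]

```text
time_s: 2.6
eef_pos: [0.5606, -0.031, 0.1146]
eef_rot: [-3.141, 0.002, 0.243]
wrist_force: [0.6, -0.9, -0.1]
gripper_width: 0.002
finger_force: 0.0
```

```bash
python3 - <<'E'
from h import *
a=shot("wrist","w1"); b=shot("side","s1"); s=bot.read_state(); print(s["eef_pos"],s["wrist_force"])
p=s["eef_pos"]
for X in([p[0],p[1],p[2]-.017],[.561,-.03,.07]): print(proj(a,X),proj(b,X))
cr=cv2.resize(b["image"][130:270,190:310],(480,560),interpolation=cv2.INTER_CUBIC)
im=np.zeros((560,800,3),np.uint8); im[:,:480]=cr; im[:240,480:]=cv2.resize(a["image"],(320,240)); cv2.imwrite("pics/c1.png",im[:,:,::-1])
E
```

```text
[ 0.56158098 -0.03117013  0.11662491] [ 0.04594095 -0.23229765 -0.06148333]
[257.53873721 257.57991495] [248.89751699 203.20757525]
[255.17159814 230.84061107] [249.07184606 210.72588148]
```

View pics/c1.png

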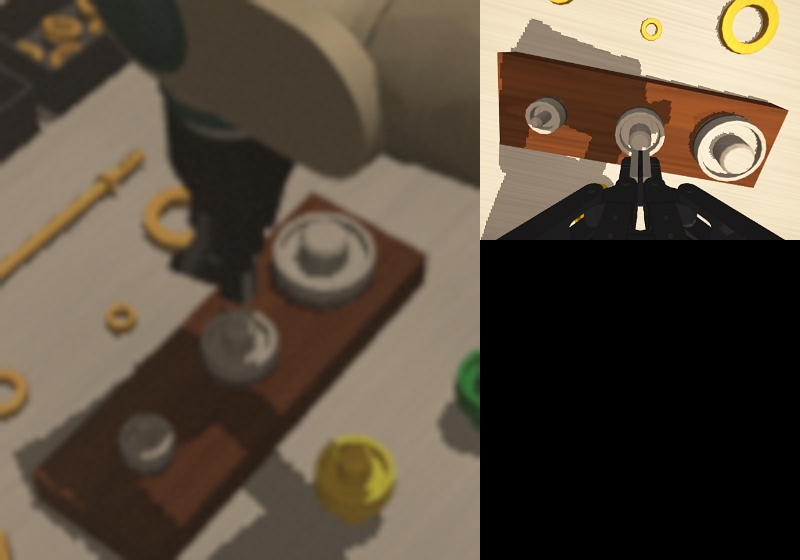

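The closed fingertips sit straight above the middle die's pin (wrist-view crop about (640,130); side crop tip (240,295) over pin (238,335)). Next, a slow touch.

Emit:
drive_tool:
  deltas:
    - [0, 0, 0.01, 0, 0, 0, 0]
    - [0, 0, 0.018, 0, 0, 0, 0]
    - [0, 0, 0.022, 0, 0, 0, 0]
    - [0, 0, 0.025, 0, 0, 0, 0]
    - [0, 0, 0.027, 0, 0, 0, 0]
    - [0, 0, 0.029, 0, 0, 0, 0]
    - [0, 0, 0.031, 0, 0, 0, 0]
    - [0, 0, 0.032, 0, 0, 0, 0]
    - [0, 0, 0.032, 0, 0, 0, 0]
    - [0, 0, 0.032, 0, 0, 0, 0]

```text
time_s: 3.95
eef_pos: [0.5611, -0.0311, 0.0836]
eef_rot: [3.141, -0.0, 0.243]
wrist_force: [-1.1, 0.8, 2.7]
gripper_width: -0.0
finger_force: 1.6
```

```bash
python3 - <<'E'
from h import *
F=[];P=[]
for i in range(6):
    viewer.camera("wrist"); s=bot.read_state(); F.append(s["wrist_force"]);P.append(s["eef_pos"])
print(np.mean(F,0),np.std(F,0),np.mean(P,0),np.std(P,0))
E
```

```text
[-0.63604099  0.29598595  3.39418131] [0.19484301 0.27448135 0.28440407] [ 0.56106595 -0.03109522  0.08344388] [6.83183370e-06 1.04395451e-05 4.58665943e-05]
```

Force and height agree: 3.4 N at about 3.6 mm of travel. I'll press about 4.8 mm further.

Emit:
drive_tool:
  deltas:
    - [0, 0, 0.001, 0, 0, 0, 0]
    - [0, 0, 0.002, 0, 0, 0, 0]
    - [0, 0, 0.003, 0, 0, 0, 0]
    - [0, 0, 0.004, 0, 0, 0, 0]
    - [0, 0, 0.005, 0, 0, 0, 0]
    - [0, 0, 0.005, 0, 0, 0, 0]
    - [0, 0, 0.005, 0, 0, 0, 0]
    - [0, 0, 0.005, 0, 0, 0, 0]
    - [0, 0, 0.005, 0, 0, 0, 0]
    - [0, 0, 0.005, 0, 0, 0, 0]

```text
time_s: 5.5
eef_pos: [0.561, -0.0311, 0.0784]
eef_rot: [3.141, -0.0, 0.243]
wrist_force: [-0.6, 0.3, 5.0]
gripper_width: -0.0
finger_force: 2.6
```

```bash
python3 - <<'E'
from h import *
F=[];P=[]
for i in range(6):
    viewer.camera("wrist"); s=bot.read_state(); F.append(s["wrist_force"]);P.append(s["eef_pos"])
print(np.mean(F,0),np.std(F,0),np.mean(P,0),np.std(P,0))
E
```

```text
[-0.1163468   0.11222772  4.95346914] [0.72538727 0.40750272 0.40104265] [ 0.5610638  -0.03109909  0.07846496] [9.93397489e-06 6.35646016e-06 1.57141786e-05]
```

By height the travel is about 8.5 mm, by force about 7.3 mm; either is a good half. Now I'll release gently and draw clear.

Emit:
drive_tool:
  deltas:
    - [0, 0, -0.003, 0, 0, 0, 0]
    - [0, 0, -0.006, 0, 0, 0, 0]
    - [0, 0, -0.009, 0, 0, 0, 0]
    - [0, 0, -0.013, 0, 0, 0, 0]
    - [0, 0, -0.025, 0, 0, 0, 0]
    - [0, 0, -0.05, 0, 0, 0, 0]
    - [0, 0, -0.085, 0, 0, 0, 0]
    - [0, 0, -0.12, 0, 0, 0, 0]
    - [0, 0, -0.15, 0, 0, 0, 0]
    - [0, 0, -0.15, 0, 0, 0, 0]

```text
time_s: 7.05
eef_pos: [0.5619, -0.0312, 0.2317]
eef_rot: [3.139, -0.005, 0.243]
wrist_force: [-1.5, -0.6, -1.0]
gripper_width: -0.002
finger_force: 0.0
```

```bash
python3 - <<'E'
from h import *
a=shot("wrist","w2"); b=shot("side","s2"); s=bot.read_state(); print(s["eef_pos"],s["wrist_force"],s["time_s"])
im=np.hstack([cv2.resize(b["image"][170:270,190:310],(480,400),interpolation=cv2.INTER_CUBIC),cv2.resize(a["image"][:300],(320,400))]); cv2.imwrite("pics/c2.png",im[:,:,::-1])
E
```

```text
[ 0.56070501 -0.03103275  0.22779997] [ 0.31704503 -0.36683718 -0.67085271] 7.15
```

View pics/c2.png

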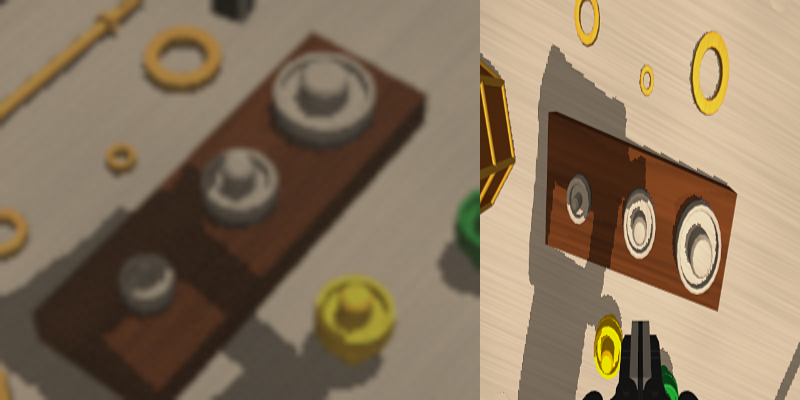

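The middle pin (side crop (238,170), wrist crop (638,230)) is back up in its nest. The die is still seated, the neighbouring pieces haven't moved and the hand is well clear.

```bash
python3 -c "
from cell import bot
print(bot.hand_in())"
```

```text
the job is handed in; nothing more can be done
None
```

I pressed the middle-sized die's pilot pin down about 7–8 mm with roughly 5 N; it sprang back up, the hand is clear above it, no other piece was touched, and the job is handed in.

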